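# Unhook the pressing weight past its sprung keeper and load the sole

## Robot

A 6-joint arm with a two-finger parallel gripper is mounted at the origin on a cart in front of the work surface, level with it; the furniture and walls round the work are solid. World frame = base frame: x ahead of the robot, y to its left, z up, the work surface at z = 0. Lengths are in mm, angles in rad, forces in N, time in s.
With the tool pointing down it reaches from about 300 to 775 mm from the base axis. Payload 14.6 kg.
Tool frame: the origin (TCP) lies on the centre line of the jaws, within the pads' length; the fingertips stand 19 mm ahead of it and the grasp point (between the pads) is the TCP (bot.tip_reach is the distance from the TCP to the fingertips, in mm); y points along the fingers, x is the direction in which the jaws open and shut, and the axes are right-handed (so a half turn about y gives the same grasp; the last joint's range is limited). The gripper opens to 85 mm and grips with 20 to 120 N. Pads are 22 mm wide; open, the fingers measure 114 mm over their backs; the gripper's body (76 mm by 85 mm) begins 54 mm behind the grasp point. The pads swing forward as they close: fully open they stand 13 mm farther back than shut.
Start: joints at [1.182, 0.3, 1.521, -0, 1.321, -0.067], TCP at [173.948, 521.758, 250.281] pointing down, gripper open.
Joint ranges: [-3.03, 3.03], [-0.79, 2.21], [0.23, 2.52], [-1.04, 4.18], [0, 3.07], [-2.55, 2.55]. Speed limits (rad/s): [2.22, 2.22, 2.57, 3.14, 3.14, 3.14].

## Interface

Orientations are given as a unit quaternion [w, x, y, z].
In Python, from rig import bot gives the robot as it stands. Calls block until the motion is done:
- bot.move_to(position, orientation): joint-space move of the TCP to a pose.
- bot.servo_line(position, attitude=None, speed=150, until_force=None): straight line of the TCP; attitude=None keeps the orientation; speed is the mean speed in mm/s. With until_force (N) it stops when the force on the tool has changed by that much, and returns True; else False.
- bot.move_joints(angles): joint-space move.
- bot.move_gripper(opening, grip_force=None): finger opening in mm; grip_force is the grip in N (None keeps the last); returns when the fingers have stopped.
- bot.dwell(seconds).
- bot.ik(position, orientation): joint angles nearest the present ones, or None.
- bot.read_state(): the state.
- bot.read_camera(name): name is "scene" or "top" or "wrist"; returns a dict with "image" (420x560x3 uint8, blue, green, red), "depth" (420x560 float32, mm along the optical axis (not along the pixel's ray), 0 where there is no reading), "fovy" (degrees; the focal length in pixels is half the picture's height over the tangent of half this angle, whatever the lens; pixels are square), "cx", "cy" (the principal point, pixels), "k1" (the pictures are not rectified: a ray, as slopes to the right and down, at radius r is drawn at 1 + k1 r^2 times it, then the intrinsics apply), "eye" and "attitude" of the camera in the world; the wrist camera has in their place "mount" (4x4, takes a point from camera to tool coordinates, whose origin is the TCP and whose axes are the tool frame's). Camera axes: x right, y down, z forward; pixel columns grow to the right and rows downward; lengths in mm; the calibration is good to about 2 mm. A picture is of the moment at which its call begins: read the wrist's pose just before it.
A pose or a line that the arm cannot do raises bot.MotionError and nothing moves.
- bot.finish_job(): hands the job in, once; it reports no verdict.
The state is a dict: "clock": time; "joint_positions": joint angles; "qvel": joint speeds; "effort": joint torques, N m; "ee_pos": TCP position; "tool_rot": TCP orientation; "ft_force": force on the tool from outside, world axes, zero at the start; "moment": the same for the moment, N m; "grip_width": finger opening in mm.
Only numpy, scipy, OpenCV 4.12 (cv2) and the standard library are available. Lean on these libraries where they do the work, as an engineer would, in place of code of your own. Each camera call takes 0.05 s, during which the arm holds its last target.

## Task

Take the wooden-gripped steel pressing weight off the hook stand: push its cross bar back against the sprung keeper until you feel the rubber stops, then lift it out past the front lips without forcing anything. Then set it down gently, upright, on the broad front part of the cut leather sole, let go, and leave the sole and the other things where they lie.

Things in the scene. Friction and masses are not known exactly. Their poses are not given: they have to be found in the camera images.
- weight_grip (a point): Pressing weight (loose, 0.4 to 0.66 kg): middle of its wooden grip, an upright block 26 mm (x) by 40 mm (y) by 50 mm tall centred on this point; pinch it across the 26 mm. A steel cross bar 10 mm thick, 112 mm long runs along y through this point. x, y agree with the stand's at the start; z up.
- weight: The same weight; origin at the centre of its flat underside, 60 mm below weight_grip. Its foot is a steel block 44 x 54 x 30 mm; 5 mm above that begins the grip. Total height 85 mm.
- hook_seat (a point): Hook stand (fixed): point midway between its two hooks on the axis of the hanging cross bar, 130 mm above the table. x points from the hooks' front to the back (to the keeper; away from the robot within 25 degrees), y along the bar. Posts at y = +-45 to 59 mm, keeper arms at y = +-37 to 43 mm: 74 mm between them are free for fingers, in front and behind too.
- stand: The same stand, origin on the table. The bar lies on a level floor with 3 mm play to the front, under a steel lip on each hook 4 mm above it, which bars the way up. Behind it stand rubber stops (6 N/mm). Out: level push to +x, then straight up; free 25 mm up. Lift 100 mm to carry it over the posts. Pressing or lifting, never load hooks, lips or stops with over 18 N, nor push the stand with the hand.
- keeper (a joint): Sprung keeper: two upright arms on a low hinge rod, bearing on the bar from behind; rad, 0 at rest, about 0.011 per mm that the bar is pushed back. Resists with 2 N at rest, 5 N at 30 mm; floor friction adds up to 8 N unless the weight is first raised 2 mm. Lips and stops are one setting that differs unseen: stops are met 10 to 32 mm back (felt at 8 N above the start); only the last 3 mm before them are clear of the lips.
- sole_ball (a point): Cut leather sole (loose, light brown, flat, 93 x 249 x 9 mm): point on its upper face, 9 mm above the table, in the middle of its broad front part. The sole's long axis is its y; z up.
- sole: The same sole, origin on its underside near its middle.
- wood_handle: Plain round wooden tool handle lying near the robot, 160 mm long, 33 mm thick; a bystander.
- beeswax: Lump of beeswax, 37 x 53 x 24 mm, behind the stand; a bystander.
Not all that is in view belongs to the job. Leave any red or yellow look-alike of the weight alone.

How it is judged (in metres and radians):
On the way, in this order (a step that is already met when the one before it is completed fails the run):
1. the bar has pressed the sprung keeper back while the weight is still down on the hooks (value of joint keeper above 0.05 rad and z of weight_grip in the frame of stand between 0.125 and 0.135 m), for 0.1 s.
2. the weight has been lifted off the hooks (z of weight_grip in the frame of stand above 0.16 m), for 0.1 s.
At the end, for the whole second after the job is handed in: The weight stands upright (within 5 degrees), at rest and released on the sole, its middle within 22 mm of the middle of the broad front part; the sole has moved less than 20 mm and the keeper has sprung back (horizontal distance between weight_grip and sole_ball below 0.022 m and angle between weight_grip's own z axis and vertical below 0.08 rad and z of weight in the frame of sole_ball between -0.004 and 0.004 m and linear speed of weight below 0.02 m/s and value of joint keeper below 0.03 rad and distance of sole from where it was at the start of the episode below 0.02 m and contact force between the fingers and weight below 0.1 N); the robot touches nothing.
It fails at once if while the keeper is pressed or the weight lifted, it loads the hooks, keeper, lips or stops with more than 18 N (contact force between weight and stand above 18 N and (value of joint keeper above 0.04 rad or z of weight_grip in the frame of stand above 0.1325 m)).
It fails at once if the robot pushes on the stand with more than 15 N (contact force between any of the arm, the fingers and stand above 15 N).
It fails at once if the weight is dropped or pressed hard on the sole (more than 50 N) (contact force between weight and sole above 50 N).
It fails at once if a bystander is moved more than 20 mm (distance of any of wood_handle, beeswax from where it was at the start of the episode above 0.02 m).
It also fails if it takes over 48 s, if anything falls off the work surface, if the arm or the gripper's body presses on something with over 40 N, if the wrist force passes 120 N, or if a joint passes its speed limit or range.

## Working session

There is one attempt and no reset: what is moved stays moved. The work goes in short steps, each a Python script; the robot and the scene stay as the last script left them, time stands still between calls to the robot, and variables do not carry over. Pictures are saved under pics/ and viewed, and the job is handed in when it is done.

```bash
ls; mkdir -p pics
cat > h.py <<'E'
import numpy as np, cv2
from scipy.spatial.transform import Rotation as R
from rig import bot
def rot(q): return R.from_quat([q[1],q[2],q[3],q[0]])
def quat(r):
    q=r.as_quat(); return [q[3],q[0],q[1],q[2]]
def cloud(c,T=None):
    h,w=c['depth'].shape; f=h/2/np.tan(np.radians(c['fovy'])/2)
    K=np.array([[f,0,c['cx']],[0,f,c['cy']],[0,0,1.]])
    u,v=np.meshgrid(np.arange(w),np.arange(h))
    p=np.stack([u,v],-1).reshape(-1,1,2).astype(float)
    n=cv2.undistortPoints(p,K,np.array([c['k1'],0,0,0,0.])).reshape(h,w,2)
    d=c['depth'].astype(float)
    P=np.stack([n[...,0]*d,n[...,1]*d,d],-1)
    if T is not None: return P@T[:3,:3].T+T[:3,3]
    a=np.array(c['attitude'])
    Rm=rot(a).as_matrix() if a.size==4 else a
    P=P@Rm.T+np.array(c['eye']); P[d==0]=np.nan
    return P
E
python3 - <<'E'
from h import *
for n in ['scene','top','wrist']:
    s=bot.read_state()
    c=bot.read_camera(n); cv2.imwrite(f'pics/{n}0.png',c['image'])
    np.save(f'pics/{n}0.npy',c,allow_pickle=True)
    print(n,{k:v for k,v in c.items() if k not in('image','depth')})
print(s)
E
```

```text
pics
scene {'fovy': 44.01787379937181, 'cx': 278.39143728166636, 'cy': 208.94745444796283, 'k1': -0.01826829261445636, 'eye': array([ -43.13838813, -612.99806854, 1019.87524726]), 'attitude': array([-0.34573791,  0.86304785, -0.34316504,  0.13360935])}
top {'fovy': 42.726008701290354, 'cx': 278.9170508710939, 'cy': 200.1805201150341, 'k1': -0.014238122159225932, 'eye': array([ 478.92543183,   16.66474044, 1184.11074938]), 'attitude': array([ 0.01738791, -0.69786412,  0.71561907, -0.02393095])}
wrist {'fovy': 64.76220130015166, 'cx': 275.42990160933175, 'cy': 206.74714875557348, 'k1': -0.063442247292715, 'mount': array([[ 9.99999758e-01, -5.19532778e-04,  4.61652709e-04,
         8.89882142e-01],
       [-6.06128190e-04, -3.26910701e-01,  9.45055039e-01,
        -1.22789251e+02],
       [-3.40067859e-04, -9.45055090e-01, -3.26910937e-01,
         8.50173051e+01],
       [ 0.00000000e+00,  0.00000000e+00,  0.00000000e+00,
         1.00000000e+00]])}
{'clock': 0.1, 'joint_positions': array([ 1.18240311e+00,  3.00411773e-01,  1.52150901e+00, -3.32914232e-05,
        1.32069331e+00, -6.66078928e-02]), 'qvel': array([ 0.00162405,  0.00093098, -0.00037713, -0.00096391, -0.00112346,
        0.00206021]), 'effort': array([ 1.90198261e-03, -5.44368625e+01, -3.62372696e+01,  1.73629164e-06,
        3.01307526e-03,  5.10930101e-05]), 'ee_pos': array([173.88706681, 521.59366248, 249.78433354]), 'tool_rot': array([-0.5734394 ,  0.57384112,  0.41314461, -0.41374529]), 'ft_force': array([ 0.2317652 ,  0.72344096, -0.15335716]), 'moment': array([-0.00722747, -0.00363895,  0.03827506]), 'grip_width': 85.47611576206802}
```

View pics/scene0.png

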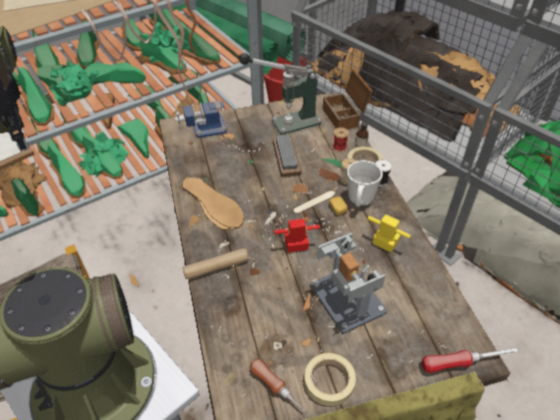

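View pics/top0.png

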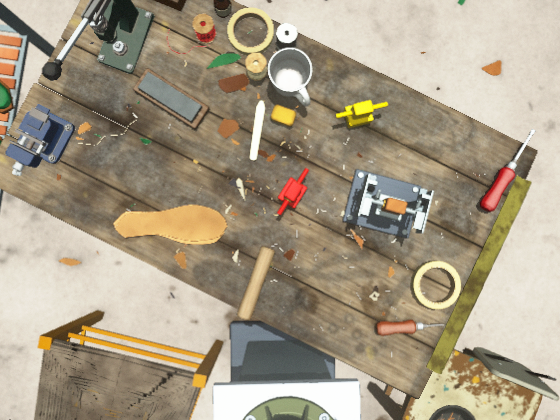

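The scene picture shows the stand with its wooden grip at about (348,263) and the sole at (215,205). In the top picture the grip is at (397,206), the sole runs from (115,224) to (226,224), and its broad part is near (200,224). Next I'll zoom in and compute positions.

Run:
```python
from h import *
c=np.load('pics/top0.npy',allow_pickle=True).item(); P=cloud(c)
im=c['image']
a=cv2.resize(im[155:255,330:450],None,fx=5,fy=5,interpolation=cv2.INTER_CUBIC); cv2.imwrite('pics/top_stand.png',a)
for p in [(397,206),(348,215),(430,215),(200,224),(120,224),(290,190),(250,280),(283,115),(100,250),(300,250)]: print(p,P[p[1],p[0]].round(1))
# sole
hsv=cv2.cvtColor(im,cv2.COLOR_BGR2HSV)
x0=105;y0=195
sub=hsv[195:255,105:235]; print(sub[29,65],sub[3,3],sub[29,95])
m=((sub[...,2]>165)&(sub[...,1]>110)&(sub[...,0]<20)).astype(np.uint8)
n,l,st,ce=cv2.connectedComponentsWithStats(m); i=1+np.argmax(st[1:,4]); print(st[i])
full=np.zeros(im.shape[:2],bool); full[195:255,105:235]=l==i
Q=P[full]; Q=Q[~np.isnan(Q[:,0])]; print(np.percentile(Q[:,2],[5,50,95]))
v=im.copy(); v[full]=(255,0,255); cv2.imwrite('pics/sole_m.png',cv2.resize(v[190:260,100:240],None,fx=5,fy=5))
xy=Q[:,:2].astype(np.float32); r=cv2.minAreaRect(xy); print(r)
np.save('pics/solexy.npy',xy)
# stand points
S=P[165:245,335:445].reshape(-1,3); C=im[165:245,335:445].reshape(-1,3)
for z0,z1 in [(5,30),(30,100),(100,130),(130,145),(145,160),(160,200)]:
    k=(S[:,2]>z0)&(S[:,2]<z1); print(z0,z1,k.sum(), S[k].min(0).round() if k.any() else '', S[k].max(0).round() if k.any() else '')
```

```text
(397, 206) [ 522.1 -220.2  156. ]
(348, 215) [ 511.2 -145.2   12.2]
(430, 215) [ 5.069e+02 -3.286e+02  2.000e-01]
(200, 224) [499.7 178.5   9.7]
(120, 224) [504.  352.8  10.6]
(290, 190) [563.2 -17.5  89. ]
(250, 280) [376.9  71.4  25.7]
(283, 115) [733.3  -8.6  22.2]
(100, 250) [ 428.1  654.  -783.4]
(300, 250) [437.1 -38.9  -3.9]
[ 17 135 230] [ 17  73 137] [ 17 140 228]
[  10   10  112   38 2806]
[ 5.52208014 10.04261762 13.74612512]
((499.640625, 244.8937225341797), (78.95661163330078, 245.0474090576172), 3.90964674949646)
5 30 2313 [ 446. -360.    5.] [ 618. -118.   29.]
30 100 241 [ 496. -271.   31.] [ 564. -162.  100.]
100 130 441 [ 469. -289.  100.] [ 586. -143.  130.]
130 145 481 [ 469. -290.  130.] [ 587. -144.  145.]
145 160 774 [ 469. -293.  145.] [ 586. -144.  160.]
160 200 49 [ 512. -262.  160.] [ 553. -179.  172.]
```

Run:
```python
from h import *
c=np.load('pics/scene0.npy',allow_pickle=True).item()
cv2.imwrite('pics/scene_stand.png',cv2.resize(c['image'][220:340,290:400],None,fx=5,fy=5,interpolation=cv2.INTER_CUBIC))
```

```text
(no output)
```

View pics/scene_stand.png

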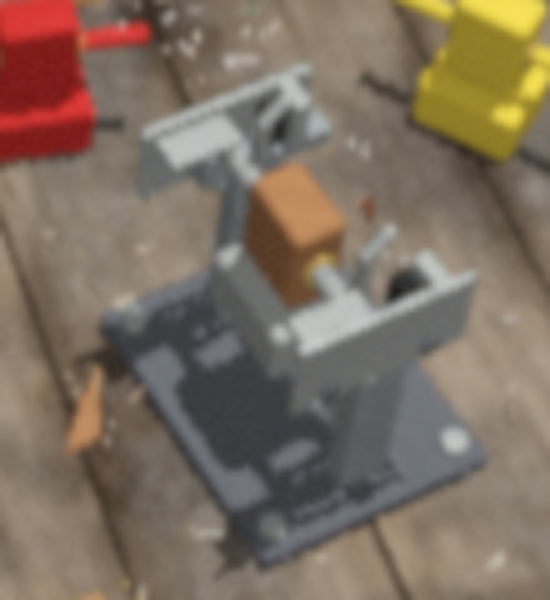

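View pics/top_stand.png

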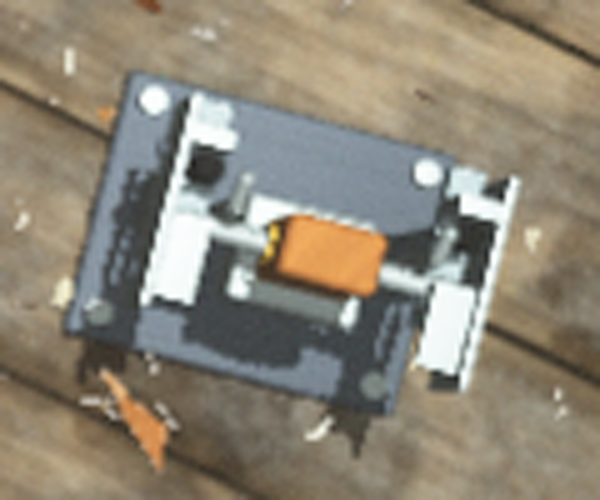

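View pics/sole_m.png

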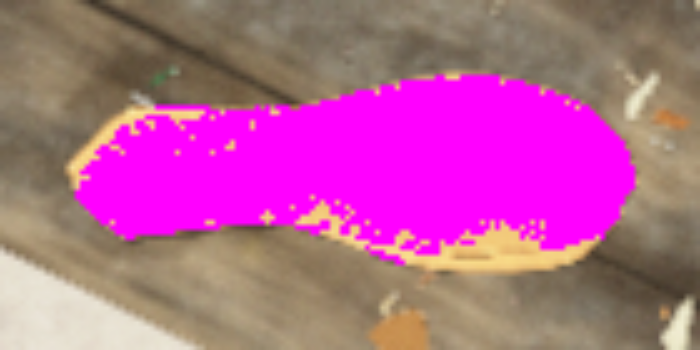

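```bash
cat >> h.py <<'E'
def down(yaw,flip=False):
    x=np.array([np.cos(yaw),np.sin(yaw),0])*(-1 if flip else 1); y=np.array([0,0,-1.])
    return quat(R.from_matrix(np.column_stack([x,y,np.cross(x,y)])))
def wrist(name):
    s=bot.read_state(); c=bot.read_camera('wrist')
    T=np.eye(4); T[:3,:3]=rot(s['tool_rot']).as_matrix(); T[:3,3]=s['ee_pos']
    P=cloud(c,T@np.array(c['mount'])); P[c['depth']==0]=np.nan
    cv2.imwrite(f'pics/{name}.png',c['image']); np.savez(f'pics/{name}.npz',P=P,im=c['image'])
    return s,c,P
E
python3 - <<'E'
from h import *
c=np.load('pics/top0.npy',allow_pickle=True).item(); P=cloud(c); im=c['image']
hsv=cv2.cvtColor(im,cv2.COLOR_BGR2HSV)
m=np.zeros(im.shape[:2],bool); m[190:220,380:412]=True
m&=(hsv[...,0]<18)&(hsv[...,1]>130)&(P[...,2]>145)
Q=P[m]; print(len(Q),np.median(Q,0)); r=cv2.minAreaRect(Q[:,:2].astype(np.float32)); print(r)
# sole profile
hs=hsv[195:255,105:235]
m=np.zeros(im.shape[:2],bool); m[195:255,105:235]=(hs[...,2]>150)&(hs[...,1]>85)&(hs[...,0]<25)
n,l,st,ce=cv2.connectedComponentsWithStats(m.astype(np.uint8)); i=1+np.argmax(st[1:,4]); m=l==i
xy=P[m][:,:2].astype(np.float32); print(cv2.minAreaRect(xy))
for y in range(115,375,10):
    k=abs(xy[:,1]-y)<4
    if k.any(): print(y,xy[k,0].min().round(),xy[k,0].max().round(),end=' | ')
print()
for yaw in (-0.23,):
  for f in (0,1): print(f,bot.ik([522,-220,260],down(yaw,f)),bot.ik([498,175,110],down(-0.23,f)),bot.ik([498,175,80],down(0.,f)),bot.ik([498,175,320],down(1.57,f)))
E
```

```text
253 [ 522.59410457 -217.48467644  155.05946596]
((522.8839721679688, -218.2628631591797), (38.868408203125, 24.45455551147461), 72.25804138183594)
((507.18682861328125, 243.2681884765625), (239.9194793701172, 96.60298919677734), 69.3791275024414)
115 501.0 501.0 | 125 481.0 516.0 | 135 468.0 523.0 | 145 462.0 532.0 | 155 458.0 535.0 | 165 458.0 539.0 | 175 456.0 542.0 | 185 456.0 544.0 | 195 450.0 544.0 | 205 450.0 545.0 | 215 446.0 543.0 | 225 448.0 541.0 | 235 453.0 539.0 | 245 469.0 537.0 | 255 473.0 535.0 | 265 469.0 533.0 | 275 474.0 531.0 | 285 480.0 531.0 | 295 481.0 531.0 | 305 479.0 532.0 | 315 479.0 532.0 | 325 477.0 532.0 | 335 477.0 532.0 | 345 475.0 533.0 | 355 478.0 526.0 | 365 489.0 516.0 | 
0 [-4.63521097e-01  3.29459111e-01  1.45949921e+00 -4.44089210e-16
  1.35263433e+00 -2.33521097e-01] [ 2.68533356e-01  4.13213555e-01  1.72189490e+00 -4.44089210e-16
  1.00648420e+00  4.98533356e-01] [ 2.68533356e-01  4.59495966e-01  1.73807449e+00 -4.44089210e-16
  9.44022200e-01  2.68533356e-01] [ 2.68533356e-01  2.05269458e-01  1.47760721e+00 -4.44089210e-16
  1.45871598e+00 -1.30146664e+00]
1 None None None [ 2.68533356e-01  2.05269458e-01  1.47760721e+00 -4.44089210e-16
  1.45871598e+00  1.84012601e+00]
```

Run:
```python
from h import *
bot.move_to([480,270,280],down(0)); wrist('w_sole')
bot.move_to([520,-215,270],down(-0.25)); s,c,P=wrist('w_stand')
print(s['clock'],s['ee_pos'])
```

```text
3.45 [ 520.33306269 -214.14094752  270.07204034]
```

View pics/w_sole.png

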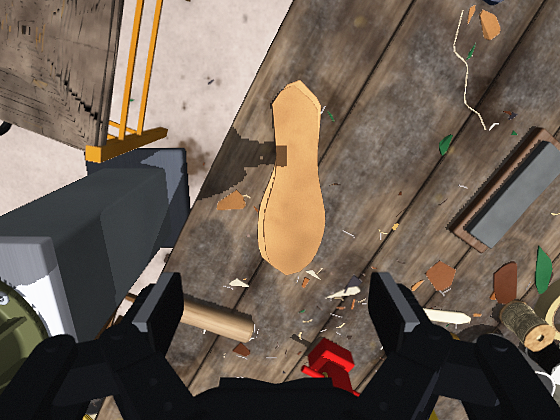

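View pics/w_stand.png

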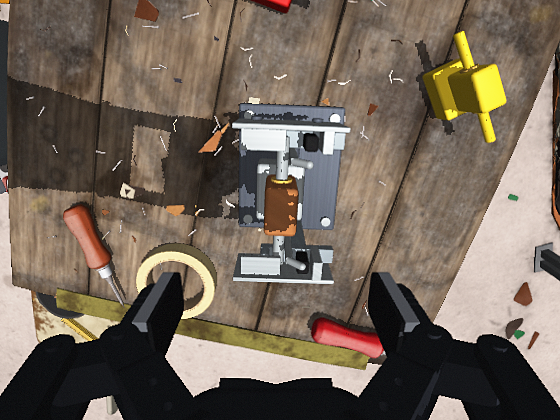

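The wrist picture of the sole shows it upright at (295,180), with the ball near (292,220). The stand picture shows the grip at (281,207) and the hook plates lying almost level, so a yaw of -0.25 is close.

Run:
```python
from h import *
d=np.load('pics/w_stand.npz'); P=d['P']; im=d['im']; hsv=cv2.cvtColor(im,cv2.COLOR_BGR2HSV)
m=np.zeros(im.shape[:2],bool); m[165:245,255:310]=True
m&=(hsv[...,0]<20)&(hsv[...,1]>110)&(P[...,2]>149)
Q=P[m]; print('grip top',len(Q),np.median(Q,0).round(1)); print(cv2.minAreaRect(Q[:,:2].astype(np.float32)))
# outer plate edges
G=P[100:290,220:360].reshape(-1,3)
for zt in (100,120,140,150):
    A=G[(G[:,2]>zt)&(G[:,2]<175)]
    r=cv2.minAreaRect(A[:,:2].astype(np.float32)); print(zt,len(A),r,A[:,2].max())
h,_=np.histogram(G[:,2],bins=np.arange(-5,185,5)); print(list(zip(np.arange(-5,180,5),h)))
# plate lines: upper plate
yaw=-0.25; ex=np.array([np.cos(yaw),np.sin(yaw)]); ey=np.array([-np.sin(yaw),np.cos(yaw)])
A=G[(G[:,2]>135)]; U=(A[:,:2]-[522,-217])@np.column_stack([ex,ey])
for sg in(1,-1):
    k=(U[:,1]*sg>40); print(sg,U[k].min(0),U[k].max(0)); p=np.polyfit(U[k,0],U[k,1],1); print('slope',p)
# base plate
B=G[(G[:,2]>6)&(G[:,2]<18)]; print('base',cv2.minAreaRect(B[:,:2].astype(np.float32)))
c=np.array(im[95:295,215:365]); cv2.imwrite('pics/w_stand_z.png',cv2.resize(c,None,fx=4,fy=3,interpolation=cv2.INTER_CUBIC)[:600])
# sole
d=np.load('pics/w_sole.npz'); P=d['P']; im=d['im']; hsv=cv2.cvtColor(im,cv2.COLOR_BGR2HSV)
m=np.zeros(im.shape[:2],bool); m[70:285,250:335]=True
m&=(hsv[...,0]<22)&(hsv[...,1]>90)&(hsv[...,2]>150)
m=cv2.morphologyEx(m.astype(np.uint8),cv2.MORPH_OPEN,np.ones((3,3)))
n,l,st,ce=cv2.connectedComponentsWithStats(m); i=1+np.argmax(st[1:,4]); m=l==i; v=im.copy(); v[m]=(255,0,255); cv2.imwrite('pics/w_sole_m.png',v)
Q=P[m]; print('sole z',np.percentile(Q[:,2],[5,50,95])); Q=Q[(Q[:,2]>3)]; xy=Q[:,:2].astype(np.float32); print(cv2.minAreaRect(xy))
for y in range(115,385,10):
    k=abs(xy[:,1]-y)<4
    if k.any(): print(y,xy[k,0].min().round(),xy[k,0].max().round(),(xy[k,0].max()-xy[k,0].min()).round(),end=' | ')
```

```text
grip top 1566 [ 523.2 -215.5  153.7]
((522.962646484375, -216.76290893554688), (39.4326286315918, 25.42747688293457), 74.925537109375)
100 9556 ((529.4848022460938, -216.80934143066406), (134.06068420410156, 88.42351531982422), 73.49019622802734) 168.9592054161468
120 8929 ((529.0695190429688, -218.21051025390625), (131.1378631591797, 88.42351531982422), 73.49019622802734) 168.9592054161468
140 6227 ((527.7899169921875, -217.836181640625), (131.0309600830078, 85.94252014160156), 73.57569122314453) 168.9592054161468
150 2082 ((528.65283203125, -217.3756103515625), (129.2598876953125, 82.88420867919922), 73.68832397460938) 168.9592054161468
[(np.int64(-5), np.int64(9502)), (np.int64(0), np.int64(395)), (np.int64(5), np.int64(4975)), (np.int64(10), np.int64(846)), (np.int64(15), np.int64(3)), (np.int64(20), np.int64(0)), (np.int64(25), np.int64(0)), (np.int64(30), np.int64(1)), (np.int64(35), np.int64(12)), (np.int64(40), np.int64(9)), (np.int64(45), np.int64(0)), (np.int64(50), np.int64(3)), (np.int64(55), np.int64(7)), (np.int64(60), np.int64(10)), (np.int64(65), np.int64(9)), (np.int
[... 978 characters left out ...]
83789)
sole z [nan nan nan]
((500.12347412109375, 246.767578125), (248.04086303710938, 85.40743255615234), 89.08934783935547)
125 484.0 511.0 27.0 | 135 473.0 522.0 48.0 | 145 461.0 528.0 67.0 | 155 459.0 533.0 74.0 | 165 456.0 537.0 81.0 | 175 456.0 539.0 83.0 | 185 456.0 541.0 85.0 | 195 457.0 542.0 85.0 | 205 457.0 541.0 85.0 | 215 458.0 541.0 83.0 | 225 462.0 539.0 77.0 | 235 463.0 537.0 74.0 | 245 469.0 535.0 66.0 | 255 472.0 532.0 59.0 | 265 480.0 530.0 50.0 | 275 480.0 529.0 50.0 | 285 493.0 529.0 36.0 | 295 480.0 529.0 49.0 | 305 479.0 530.0 51.0 | 315 479.0 531.0 52.0 | 325 477.0 530.0 53.0 | 335 476.0 531.0 55.0 | 345 476.0 531.0 55.0 | 355 480.0 526.0 46.0 | 365 489.0 515.0 26.0 |
```

View pics/w_stand_z.png

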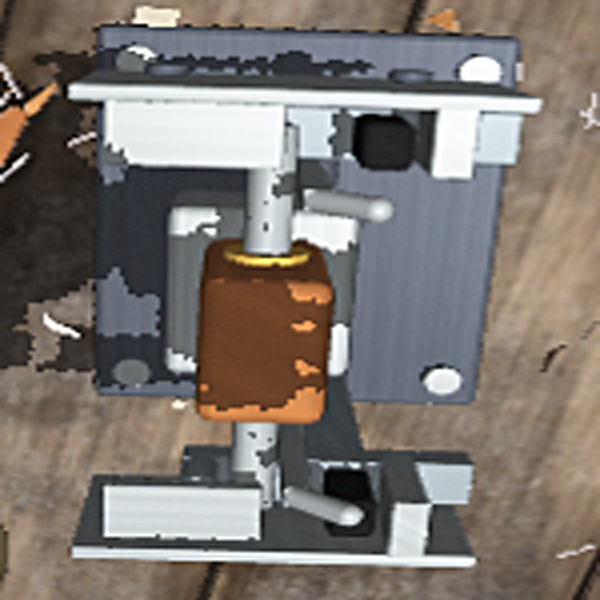

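View pics/w_sole_m.png

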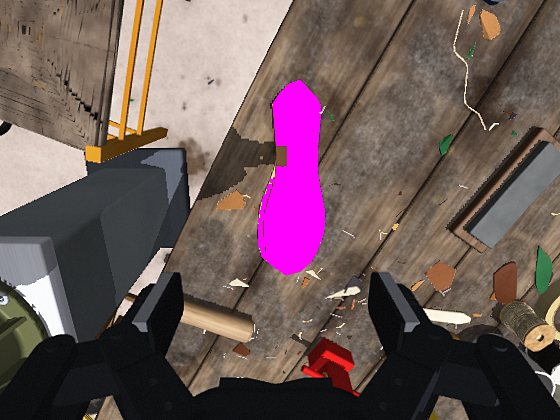

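Run:
```python
from h import *
q=down(-0.286)
bot.move_to([522.9,-217.2,220],q)
s0=bot.read_state(); print(s0['ee_pos'],s0['ft_force'],s0['grip_width'])
print(bot.servo_line([522.9,-217.2,136],speed=60,until_force=4))
bot.dwell(0.3); s=bot.read_state(); print(s['clock'],s['ee_pos'],s['ft_force']); wrist('w_pre')
```

```text
[ 522.79396693 -216.57531276  219.76484806] [-0.24197202  0.49839034  0.48603939] 85.17961329373541
False
5.6667 [ 522.91249815 -217.20397461  136.09735016] [-1.00506116  0.41537072  0.01622965]
```

View pics/w_pre.png

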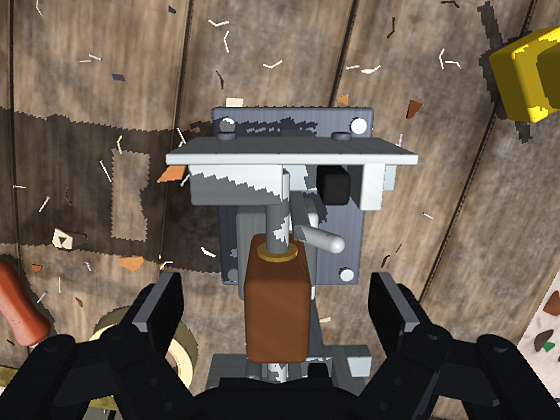

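The jaws straddle the grip. It spans x 247–309 in the picture and the pads stand at 183 and 368, so it is centred and square. Now I'll close.

Run:
```python
from h import *
bot.move_gripper(32,20); s=bot.read_state(); print(s['grip_width'],s['ft_force'])
bot.move_gripper(20,40); bot.dwell(0.3); s=bot.read_state(); print(s['clock'],s['grip_width'],s['ft_force'],s['ee_pos'])
ex=np.array([np.cos(-.286),np.sin(-.286)]); print('along x',s['ft_force'][:2]@ex)
wrist('w_grip')
```

```text
32.040188290149445 [-0.65788275 -0.79089523 -0.05318185]
6.7917 25.88834351840517 [ 3.34340297 -0.42659203  1.67366142] [ 523.07089302 -217.2659674   136.1625544 ]
along x 3.3279428438135352
```

View pics/w_grip.png

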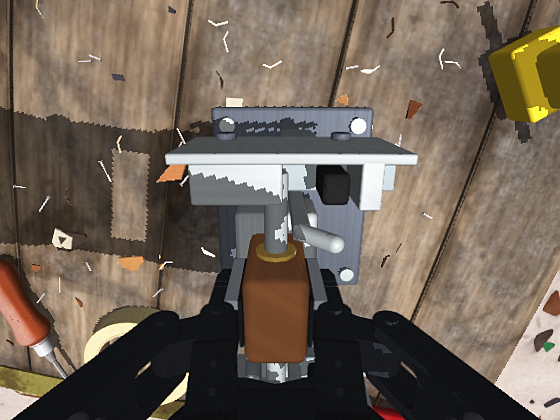

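The pads hold the grip at a width of 25.9 mm. Next I'll raise it in small steps to take its weight.

Run:
```python
from h import *
p0=bot.read_state()['ee_pos']; 
cmd=np.array([522.9,-217.2,136.0])
for i in range(1,5):
    bot.servo_line(list(cmd+[0,0,0.5*i]),speed=5); bot.dwell(0.1)
    f=[];
    for _ in range(4): bot.dwell(0.03); f.append(bot.read_state()['ft_force'])
    s=bot.read_state(); print(i,(s['ee_pos']-p0).round(2),np.mean(f,0).round(2),s['moment'].round(2),s['clock'])
```

```text
1 [-0.41  0.14  0.06] [ 0.62  0.23 -2.2 ] [-0.   -0.02 -0.03] 7.325
2 [-0.28  0.1   0.67] [-0.3  -0.07 -5.6 ] [-0.02  0.06 -0.01] 7.8083
3 [-0.18  0.07  1.32] [-0.15  0.21 -5.45] [ 0.09  0.   -0.01] 8.2917
4 [-0.2   0.06  1.84] [ 0.1   0.51 -5.42] [ 0.02  0.01 -0.02] 8.775
```

Run:
```python
from h import *
yaw=-.286; ex=np.array([np.cos(yaw),np.sin(yaw),0]); cmd=np.array([522.9,-217.2,138.0])
s=bot.read_state(); p0=s['ee_pos']; f0=np.mean([ (bot.dwell(0.02),bot.read_state()['ft_force'])[1] for _ in range(4)],0)
d=0; hit=None
while d<33.5:
    d+= 1.0 if d<8 else 0.5
    bot.servo_line(list(cmd+ex*d),speed=12,until_force=10)
    f=np.mean([ (bot.dwell(0.02),bot.read_state()['ft_force'])[1] for _ in range(3)],0)
    df=f-f0; s=bot.read_state(); a=(s['ee_pos']-p0)
    print(d,round(a@ex,2),a[2].round(2),(df@ex).round(2),df.round(1),round(s['clock'],2))
    if -(df@ex)>7.6: break
```

```text
1.0 0.95 -0.07 -1.36 [-1.2  0.8 -0.4] 9.14
2.0 1.95 -0.04 -2.34 [-2.1  1.1  0.6] 9.44
3.0 3.01 -0.02 -1.92 [-1.8  0.8  0.6] 9.74
4.0 4.05 0.02 -3.13 [-3.   1.   1.2] 10.04
5.0 5.04 -0.01 -3.11 [-2.9  1.2  1.2] 10.34
6.0 6.04 -0.0 -2.66 [-2.6  0.7  1.6] 10.64
7.0 7.04 0.01 -2.72 [-2.6  0.7  1.8] 10.94
8.0 8.02 -0.04 -3.22 [-3.   1.3  1.8] 11.24
8.5 8.49 -0.04 -3.09 [-2.8  1.4  1.2] 11.54
9.0 9.03 -0.02 -3.13 [-3.   0.8  1.2] 11.84
9.5 9.53 -0.0 -3.39 [-3.3  0.8  2. ] 12.14
10.0 10.01 -0.03 -3.17 [-3.1  0.8  1.8] 12.44
10.5 10.53 0.0 -3.77 [-3.6  1.2  1.9] 12.74
11.0 11.02 -0.01 -3.54 [-3.4  0.9  1.9] 13.04
11.5 11.51 -0.04 -3.99 [-3.6  1.8  1.2] 13.34
12.0 11.88 -0.05 -5.32 [-5.1  1.6  2.6] 13.64
12.5 12.2 -0.08 -6.68 [-6.3  2.3  3.5] 13.94
13.0 12.53 -0.11 -8.28 [-7.9  2.4  4.3] 14.24
```

The stops were felt at about 11.6 mm. I'll back off to about 1 mm in front of them, then lift with a force guard.

Run:
```python
from h import *
yaw=-.286; ex=np.array([np.cos(yaw),np.sin(yaw),0]); cmd=np.array([522.9,-217.2,138.0])+ex*10.6
bot.servo_line(list(cmd),speed=8); bot.dwell(0.1)
f0=np.mean([ (bot.dwell(0.02),bot.read_state()['ft_force'])[1] for _ in range(4)],0); print('back',f0.round(2),(f0@ex).round(2))
for z in [1,2,3,4,6,8,11,14,18,22,26,30]:
    r=bot.servo_line(list(cmd+[0,0,z]),speed=15,until_force=7)
    f=np.mean([ (bot.dwell(0.02),bot.read_state()['ft_force'])[1] for _ in range(2)],0); s=bot.read_state()
    print(z,r,s['ee_pos'].round(2),f.round(2),(f@ex).round(2),round(s['clock'],2))
    if r or f[2]<-11: break
```

```text
back [-2.81  0.76 -4.34] -2.91
1 False [ 533.05 -220.14  138.9 ] [-2.72  0.97 -6.78] -2.88 15.14
2 False [ 533.11 -220.16  140.03] [-2.63  0.87 -6.38] -2.77 15.43
3 False [ 533.12 -220.23  141.12] [-2.84  1.54 -5.73] -3.16 15.71
4 False [ 533.12 -220.2   142.11] [-2.31  1.29 -5.78] -2.58 15.99
6 False [ 533.18 -220.26  144.26] [-2.99  1.35 -4.13] -3.25 16.31
8 False [ 533.17 -220.22  146.21] [-2.37  1.3  -4.93] -2.64 16.62
11 False [ 533.21 -220.24  149.23] [-2.63  0.88 -4.45] -2.77 17.01
14 False [ 533.18 -220.22  152.2 ] [-2.43  0.98 -4.96] -2.61 17.39
18 False [ 533.21 -220.25  156.25] [-3.    0.46 -4.37] -3.01 17.84
22 False [ 533.2  -220.25  160.25] [-2.39  1.56 -3.91] -2.73 18.29
26 False [ 533.18 -220.25  164.23] [-2.37  0.94 -3.8 ] -2.54 18.74
30 False [ 533.25 -220.28  168.41] [-2.25  0.35 -1.49] -2.26 19.19
```

The bar is past the lips with no jam. I'll keep lifting to 110 mm.

Run:
```python
from h import *
yaw=-.286; ex=np.array([np.cos(yaw),np.sin(yaw),0]); cmd=np.array([522.9,-217.2,138.0])+ex*10.6
for z,v in [(36,15),(45,20),(115,60)]:
    r=bot.servo_line(list(cmd+[0,0,z]),speed=v,until_force=9); s=bot.read_state(); print(z,r,s['ee_pos'].round(1),s['ft_force'].round(2),s['clock'])
    if r: break
bot.dwell(.2); s,_,_=wrist('w_up'); print(s['ft_force'],s['moment'],s['grip_width'])
```

```text
36 False [ 533.1 -220.2  174. ] [-0.51 -0.56 -5.33] 19.7417
45 False [ 533.1 -220.2  183. ] [-0.75 -0.28 -5.1 ] 20.3417
115 False [ 533.  -220.1  252.5] [-0.61 -0.41 -5.67] 21.6583
[ 4.54918189e-03 -5.15189182e-01 -5.64421033e+00] [ 0.01191786 -0.03746339  0.03216438] 25.388858842687206
```

View pics/w_up.png

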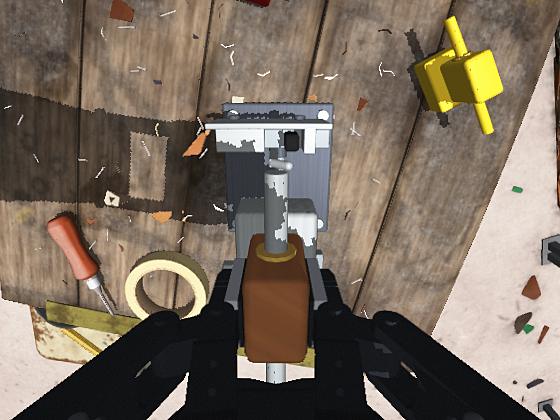

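The weight is held off the stand and the bar is free. Carrying it to the sole.

Run:
```python
from h import *
q=down(-0.0)
bot.servo_line([505,-130,250],attitude=down(-0.15),speed=120)
bot.servo_line([497,190,240],attitude=q,speed=170)
bot.servo_line([497,190,110],speed=80); bot.dwell(.3)
s,_,_=wrist('w_place'); print(s['ee_pos'],s['ft_force'],s['grip_width'],s['clock'])
t=bot.read_camera('scene'); cv2.imwrite('pics/s_place.png',cv2.resize(t['image'][130:270,130:300],None,fx=4,fy=4,interpolation=cv2.INTER_CUBIC))
```

```text
[497.04004651 190.00049198 110.10192662] [-0.58432028 -0.55899101 -5.05071201] 25.574615068406363 26.9583
```

View pics/w_place.png

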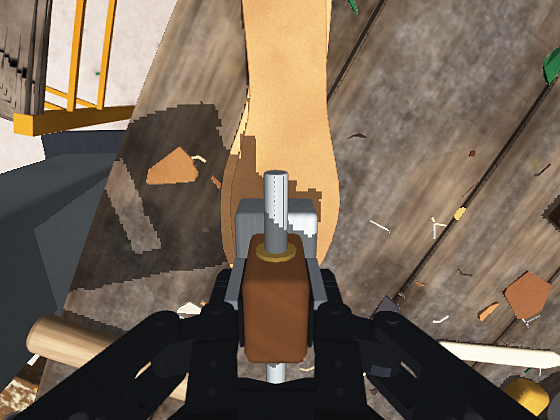

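View pics/s_place.png

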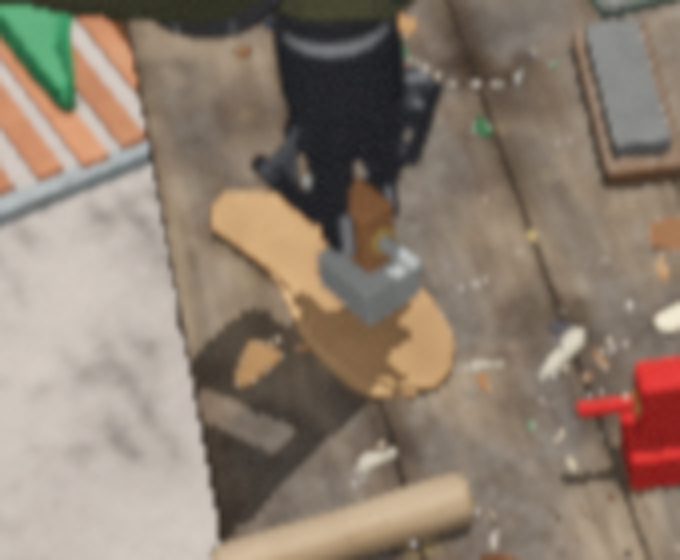

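The foot hangs centred over the broad front part, and the scene picture shows it level. Now a guarded descent.

Run:
```python
from h import *
bot.servo_line([497,190,82],speed=40); bot.dwell(.15)
f0=bot.read_state()['ft_force']
z=82
while z>68:
    z-=0.5; r=bot.servo_line([497,190,z],speed=10,until_force=6); bot.dwell(.03)
    s=bot.read_state(); df=s['ft_force'][2]-f0[2]
    if r or df>3.5: break
print(z,r,df,s['ee_pos'],s['moment'],s['clock'])
bot.dwell(.3); s=bot.read_state(); print(s['ft_force'],s['grip_width'])
```

```text
75.5 False 4.473856539823759 [497.1024428  190.02814851  75.69776879] [-0.0469122   0.24068993  0.01298222] 31.7417
[-0.37485475 -0.77753516  1.24644089] 25.738318317723813
```

Contact came at TCP z 75.7 mm, against 75.5 predicted. I'll settle 0.3 mm more and release.

Run:
```python
from h import *
bot.servo_line([497,190,75.2],speed=5,until_force=8); bot.dwell(.1); print(bot.read_state()['ft_force'])
bot.move_gripper(30); bot.move_gripper(80); bot.dwell(.2); s=bot.read_state(); print(s['ft_force'],s['grip_width'],s['clock'])
r=bot.servo_line([497,190,190],speed=80,until_force=5); print(r,bot.read_state()['ee_pos'])
bot.servo_line([480,270,280],speed=120); bot.dwell(.2); s,c,P=wrist('w_end'); print(s['clock'])
t=bot.read_camera('top'); cv2.imwrite('pics/t_end.png',t['image']); np.save('pics/t_end.npy',t,allow_pickle=True)
im=c['image']; hsv=cv2.cvtColor(im,cv2.COLOR_BGR2HSV)
k=(abs(P[...,2]-93)<8)&(abs(P[...,0]-497)<40)&(abs(P[...,1]-190)<40); Q=P[k]; print(len(Q),np.median(Q,0),cv2.minAreaRect(Q[:,:2].astype(np.float32)))
A=np.c_[Q[:,:2]-Q[:,:2].mean(0),np.ones(len(Q))]; print(np.linalg.lstsq(A,Q[:,2],rcond=None)[0])
```

```text
[-2.49658015 -1.58338525  4.79998982]
[-0.42681402 -0.05877591 -0.09371396] 79.84151574865434 33.3583
False [496.8313729  189.93613298 189.52831458]
36.3083
875 [496.83566102 193.22665722  92.97336981] ((497.2663879394531, 190.73275756835938), (25.73459815979004, 39.59794998168945), 0.22316139936447144)
[ 1.10172147e-02 -5.51353851e-02  9.25204890e+01]
```

View pics/w_end.png

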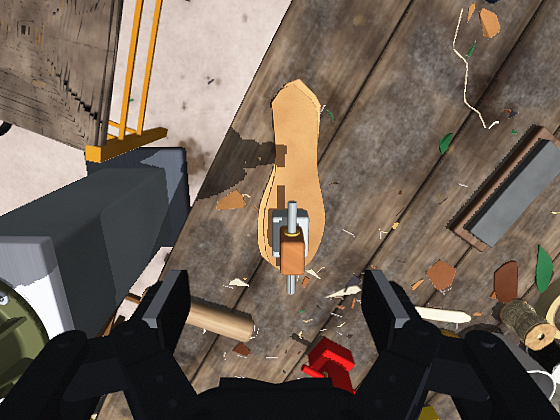

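View pics/t_end.png

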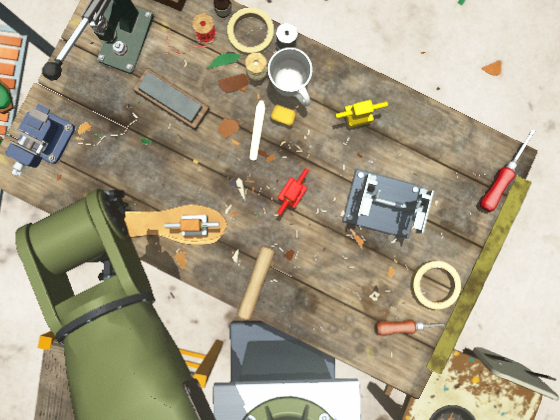

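The weight stands on the broad part at (195,226) in the top picture, the stand is empty, and the bystanders are where they were. Handing in.

```bash
python3 -c "
from h import *
print(bot.finish_job(), bot.read_state()['clock'])"
```

```text
the job is handed in; nothing more can be done
the job is handed in; nothing more can be done
```

The pressing weight is off the hook stand and standing upright on the broad front part of the sole, released. I handed the job in at about 36.4 s of the 48 s allowed; no verdict is reported.

- **Push and lift:** I gripped the weight across its 26 mm and raised it about 1.5 mm to take the friction off the floor; it pulled about 5.5 N. I then pushed it back in small steps. The rubber stops were felt about 11.6 mm back, and I stopped at 8.3 N above the start. After backing off about 1 mm I lifted it straight out, and nothing jammed on the way up.
- **Placing:** The foot met the sole at TCP height 75.7 mm, against 75.5 mm predicted. The hand's push down on it stayed within about 5 N before I let go.
- **Last checks:**
  - The top of the grip measured at (497, 191), about 93 mm up, where 94 mm was expected.
  - A plane fitted to the depth points tilts about 0.06 rad. That is not far under the 0.08 limit, but the fit included edge points and the pictures look upright.
  - In the pictures the sole and the bystanders look unmoved, and the hand is clear of everything.

The middle of the broad part was judged from the sole's outline, which I reckon good to about 10 mm along its length. I did not measure separately that the keeper had sprung back, and took it from the empty stand in the last picture.

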